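# Reset a slipped belt pulley on a sharpening machine

## Task

The belt pulley of the sharpening machine has come loose and slid down the motor shaft. With the thin blade in the notch, lever the yellow cover up and swing it open past upright, then lay the blade down on the bench (don't drop it). Turn the shaft between the fingers until the flat is felt facing the key slot, then bring the pulley's set screw over the flat, raise the pulley 15 mm to its belt line, level with the foot of the key slot, and finish still holding it there, ready for tightening; leave everything else on the bench alone.

Things in the scene. Friction and masses are not known exactly. Their poses are not given: they have to be found in the camera images.
- sharpener: green flat-stone sharpening machine, fixed to the bench. Origin on the bench straight below the motor shaft's axis, z up; x points from the drive box back to the stone tub, y to the cover's hinge side. Drive box: x and y from -81 to 81 mm, walls 6 mm thick, tops 171 mm above the bench; key slot in the front (-x) wall, pry notch in the right (-y) wall
- well (a point): centre of the floor of the drive box's open well, on the shaft's axis 100 mm above the bench. The well is 150 by 150 mm, closed above by the yellow cover
- tub (a point): centre of the stone tub's rim, 215 mm behind (+x) the shaft's axis, 160 mm above the bench; tub 250 mm across, with a steel rest bar across it 184 mm above the bench
- pry_notch (a point): centre, on the outer face of the right (-y) wall, of a notch 20 mm wide and 10 mm high (161 to 171 mm high) cut through the 6 mm wall directly under the free edge of the cover; at (0, -81, 166) mm in the sharpener's frame. A black mark on the cover shows the place from above
- cover: the yellow belt cover, 162 by 164 mm, 4 mm thick, 0.11 kg; its origin lies on the hinge line, at (0, 83, 173) mm in the sharpener's frame; closed, it reaches from there to the right (-y) to its free edge, flush with the outer face of the right wall, underside at 171 mm. The edge gives fingers no hold
- cover_open (a joint): opening angle of the cover, rad: 0 closed, 1.57 upright, stop at 1.95 (leaning out over the left side). The hinge is stiff and the cover stays where it is left; opening takes about 1.5 N at the free edge
- opening_blade: the thin opening blade, lying on the bench to the right of the sharpener, blade end towards it: wooden handle 100 long, 22 wide, 18 mm high, then a flat steel blade 12 mm wide and 3 mm thick reaching 90 mm beyond the handle at half the handle's height. Origin: centre of the handle's underside; x points along the tool to the blade's tip, z up
- blade_tip (a point): middle of the blade's tip, 140 mm ahead of the blade's origin and 9 mm above its underside
- motor_shaft: dark steel motor shaft standing upright in the middle of the well, 16 mm diameter, top at 166 mm above the bench; from 132 mm height up to the top a bright set-screw flat is milled 3.5 mm deep into one side (12.5 mm across flat and back, flat 13 mm wide). Origin on its axis at 100 mm height; the flat faces this body's -x
- shaft_turn (a joint): turn of the shaft, rad, counterclockwise from above positive; 0 when the flat faces the key slot (the sharpener's -x). Turns freely by hand either way against light friction (0.05 N m) and stays. The pulley on it is carried round with it
- pulley: aluminium V-belt pulley, loose on the shaft: rim 56 mm diameter and 16 mm high, on top of it a hub 34 mm diameter and 12 mm high; 0.15 kg. Origin: on the axis at its underside, which is at 108 mm above the bench when it has slipped right down. Let go, it slides down
- pulley_lift (a joint): height of the pulley above its lowest place, m; its belt line is at 0.015
- pulley_turn (a joint): turn of the pulley on the shaft, rad, counterclockwise from above positive; 0 when its set screw is over the flat. It turns on the shaft against very light friction (less than the shaft's own)
- set_screw (a point): outer end of the dark 8 mm set screw that stands out sideways from the pulley's hub, with a red paint stripe on top of hub and rim on its side: 24 mm from the axis, 22 mm above the pulley's underside (130 mm above the bench when down, 145 mm at the belt line)
- key_slot (a point): the hex key's slot, 12 mm wide, cut from the top of the front (-x) wall down to 139 mm height; this point, at (-78, 0, 145) mm in the sharpener's frame, is where the key goes in and how high the screw sits when the pulley is at its belt line
- hex_key: bystander, leave alone: bent black hex key, 90 by 28 mm, 6 mm thick, lying ahead and left of the sharpener (for the set screw; not used by the robot); origin at its underside
- pliers: bystander, leave alone: pliers with red grips, 170 mm long; origin at its underside
- hammer: bystander, leave alone: hammer with wooden handle, 260 mm; origin at the middle of its length, at its underside
- file: bystander, leave alone: flat file with wooden handle, 300 mm; origin at its underside
- oil_bottle: bystander, leave alone: yellow oil bottle, 52 mm diameter, 140 mm tall; origin at its underside
- scale_weight: bystander, leave alone: round brass balance weight, 60 mm diameter, 62 mm tall; origin at its underside
- die_block: bystander, leave alone: dark steel ring block, 76 mm diameter, 55 mm tall; origin at its underside
Mind the look-alikes: they are no part of the job. What is meant by the opening_blade is not black or purple, and is the larger of those in its own colour.

How it is judged:
By the outcome, as a careful person would: the job done as asked, in the order asked, and still so for the second after the job is handed in, while the arm keeps its last pose, push and grip.
It also fails if it takes over 72 s, if anything falls off the work surface, if the arm or the gripper's body presses on something with over 40 N, if the wrist force passes 120 N, or if a joint passes its speed limit or range.

## Robot

A 6-joint arm with a two-finger parallel gripper is mounted at the origin on the work surface. World frame = base frame: x ahead of the robot, y to its left, z up, the work surface at z = 0. Lengths are in m, angles in rad, forces in N, time in s.
With the tool pointing down it reaches from about 0.35 to 0.975 m from the base axis. Payload 4.9 kg.
Tool frame: the origin (TCP) lies on the centre line of the jaws, within the pads' length; the fingertips stand 17 mm ahead of it and the grasp point (between the pads) lies 2 mm behind it; x points along the fingers, y is the direction in which the jaws open and shut, and the axes are right-handed (so a half turn about x gives the same grasp; the last joint's range is limited). The gripper opens to 85 mm and grips with 20 to 120 N. Pads are 22 mm wide; open, the fingers measure 114 mm over their backs; the gripper's body (76 mm by 85 mm) begins 54 mm behind the grasp point. The pads swing forward as they close: fully open they stand 13 mm farther back than shut.
Start: joints at [1.228, 0.053, 1.613, -0, 1.476, -0.119], TCP at [0.139, 0.609, 0.248] pointing down, gripper open.
Joint ranges: [-3.01, 3.01], [-1.01, 2.22], [0.06, 2.58], [-1.02, 4.17], [0.09, 2.62], [-3.14, 3.14]. Speed limits (rad/s): [2.57, 2.57, 3.14, 3.14, 3.14, 3.14].

## Interface

Orientations are given as a unit quaternion [w, x, y, z].
In Python, from plant import status, viewer, manip gives the robot as it stands.
- The arm moves only by the tool drive_tool, never from a script. Its argument "plan" is a list of rows, each a list of 4 numbers: the shift along the tool's x, y, z in m, then the turn about the tool's x in units of 8 degrees (1.0 is 8 degrees). A call has 1 to 12 rows; each row is the pose to reach, as a shift and turn from the pose commanded when the call began, along the tool's axes at that moment; what a row does not reach only later rows make up. A row lasts 1/10 s, in which the tool goes at most 50 mm and 8.59 degrees, less where a joint would pass 70% of its speed; a pose out of reach is approached as far as the arm can. A call with a gripper value outside its range is refused whole. "fingers" is the finger opening in m, from 0 to 0.0854, set as the call begins (left out, the last holds). The fingers move at their own pace and stop on an object; the grip force is fixed at half the most. Time passes only in rows, so rows that repeat a pose let the fingers close. It gives the time, the measured TCP pose, the force and the opening at its end, in the units of the state.
- status.state(): the state, without advancing time (a new reading comes with each control period).
- viewer.grab_frame(name): name is "scene" or "top" or "wrist"; returns the picture (480x640x3 uint8, blue, green, red); there is no depth.
- viewer.calibration(name): a dict with "vfov" (degrees; the focal length in pixels is half the picture's height over the tangent of half this angle, whatever the lens; pixels are square), "cx", "cy" (the principal point, pixels), "rvec" (rotation vector, rad) and "tvec" (3), from world to camera coordinates, as OpenCV has them. Camera axes: x right, y down, z forward; pixel columns grow to the right and rows downward; lengths in m; the calibration is good to about 2 mm. A picture is of the moment at which its call begins: read the wrist's pose just before it. calibration takes no time and is no camera call; for the wrist camera it gives the pose at the moment of the call.
- manip.job_done(): hands the job in, once; it reports no verdict.
The state is a dict: "time": time; "joint_pos": joint angles; "joint_vel": joint speeds; "joint_efforts": joint torques, N m; "tool_pos": TCP position; "tool_rot": TCP orientation; "contact_force": force on the tool from outside, world axes, zero at the start; "ft_torque": the same for the moment, N m; "gripper_width": opening from 0.0 (shut) to 1.0 (fully open).
Only numpy, scipy, OpenCV 4.12 (cv2) and the standard library are available. Lean on these libraries where they do the work, as an engineer would, in place of code of your own. Each camera call takes 0.05 s, during which the arm holds its last target. There are 200 camera calls.

## Working session

There is one attempt and no reset: what is moved stays moved. The work goes in short steps, Python scripts to look and compute and a tool call to move; the robot and the scene stay as the last step left them, time stands still between calls to the robot, and variables do not carry over. Pictures are saved under pics/ and viewed, about 8 in all and at most 12, crops included, and the job is handed in when it is done.

Besides the shell and the picture viewer there is one more tool, called as a command line: name --pt "numbers of a row" for each row, then --argument value for the rest. drive_tool: Moves the arm, as the interface text tells. Its arguments: {"type":"object","properties":{"plan":{"type":"array","items":{"type":"array","items":{"type":"number"}}},"fingers":{"type":"number"}},"required":["plan"]}

```bash
ls; mkdir -p pics
python3 - <<'E'
from plant import status, viewer
import cv2
print(status.state())
for n in("scene","top"):
    c=viewer.calibration(n);print(n,c)
    cv2.imwrite(f"pics/{n}0.png",viewer.grab_frame(n))
E
```

```text
pics
{'time': 0.0, 'joint_pos': array([ 1.22799716e+00,  5.33566981e-02,  1.61429589e+00, -1.31989761e-05,
        1.47594853e+00, -1.18964345e-01]), 'joint_vel': array([-2.21231726e-03, -4.22150762e-04,  6.06166311e-05, -8.79714491e-04,
       -4.15694240e-04,  2.15823660e-04]), 'joint_efforts': array([-3.46499975e-03, -3.93684018e+01, -3.70174885e+01, -2.84876332e-04,
        7.03864556e-03,  6.61520076e-06]), 'tool_pos': array([0.13851774, 0.60886621, 0.24706193]), 'tool_rot': array([ 0.70252469,  0.07827965,  0.70284064, -0.07966429]), 'contact_force': array([-0.35268446, -0.57924605, -0.44673436]), 'ft_torque': array([ 0.02393553, -0.02868675, -0.07058563]), 'gripper_width': 1.0016151276081966}
scene {'vfov': 47.42357557178141, 'cx': 310.6044812023546, 'cy': 242.19857587724746, 'rvec': array([ 2.16547426,  0.92342513, -0.37971738]), 'tvec': array([-0.32709929, -0.16864675,  1.68346507])}
top {'vfov': 57.15609578499574, 'cx': 314.46501799484525, 'cy': 239.0908255091219, 'rvec': array([ 2.15024772, -2.10659419,  0.16824225]), 'tvec': array([-0.04113896,  0.50491245,  1.17605403])}
```

View pics/top0.png

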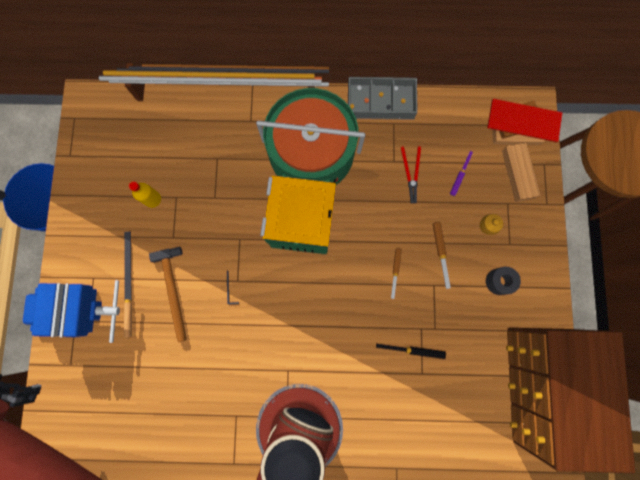

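View pics/scene0.png

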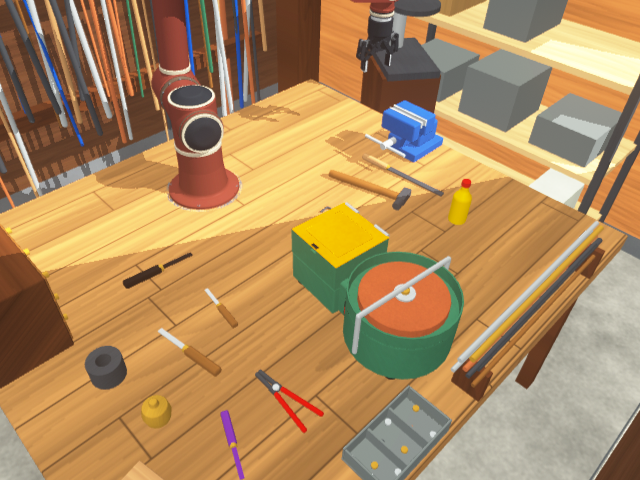

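The top view shows the sharpener's cover at (300,213) with its mark at (330,213). Things that could be taken for the opening blade: a wooden-handled one at (442,255), a smaller wooden one at (396,272), a purple one at (461,173) and a black one at (411,351). By the description it is the larger wooden one, at (442,255). I'll check that in a crop and measure.

```bash
cat > h.py <<'E'
import numpy as np, cv2
from plant import status, viewer
from scipy.spatial.transform import Rotation as R
def cal(n):
    c=viewer.calibration(n); f=240/np.tan(np.radians(c["vfov"]/2))
    K=np.array([[f,0,c["cx"]],[0,f,c["cy"]],[0,0,1]]); return K,np.array(c["rvec"],float),np.array(c["tvec"],float)
def plane(C,uv,z):
    K,r,t=C; M=cv2.Rodrigues(r)[0]; o=-M.T@t
    uv=np.atleast_2d(np.array(uv,float)); d=(np.c_[uv,np.ones(len(uv))]@np.linalg.inv(K).T)@M
    return o+d*((z-o[2])/d[:,2:3])
def proj(C,p):
    K,r,t=C; return cv2.projectPoints(np.atleast_2d(np.array(p,float)),r,t,K,None)[0][:,0]
def tool():
    s=status.state(); q=s["tool_rot"]; return s,np.array(s["tool_pos"]),R.from_quat(np.r_[q[1:],q[0]]).as_matrix()
def shift(p):  # tool-frame shift to bring TCP to world p
    s,t,M=tool(); return M.T@(np.array(p)-t)
def blobs(mask,amin=20):
    cs,_=cv2.findContours(mask,cv2.RETR_EXTERNAL,cv2.CHAIN_APPROX_NONE)
    return sorted([c for c in cs if cv2.contourArea(c)>=amin],key=cv2.contourArea,reverse=True)
def put(cover_o=None): pass
E
python3 - <<'E'
from h import *
im=viewer.grab_frame("top");C=cal("top")
hsv=cv2.cvtColor(im,cv2.COLOR_BGR2HSV)
m=cv2.inRange(hsv,(20,200,150),(32,255,255))
for c in blobs(m,200)[:3]:
    r=cv2.minAreaRect(c);print("yel",r,cv2.contourArea(c)); b=cv2.boxPoints(r);print(plane(C,b,.175))
a=cv2.resize(im[215:305,375:475],None,fx=4,fy=4,interpolation=cv2.INTER_CUBIC)
b=cv2.resize(im[170:260,255:345],None,fx=4,fy=4,interpolation=cv2.INTER_CUBIC)
cv2.imwrite("pics/crop1.png",np.hstack([a,b]))
w=viewer.grab_frame("wrist"); K,r,t=cal("wrist"); M=cv2.Rodrigues(r)[0]
s,tp,T=tool(); print("cam in tool",T.T@(-M.T@t-tp)); print(np.round(M@T,3),K[0,0],K[:2,2])
print(np.round(T,3))
E
```

```text
yel ((298.99560546875, 210.46498107910156), (65.3875732421875, 63.33351516723633), 6.881723403930664) 3898.5
[[ 0.48336777  0.09504505  0.175     ]
 [ 0.64478096  0.08246812  0.175     ]
 [ 0.62730446 -0.08164429  0.175     ]
 [ 0.46701568 -0.06517299  0.175     ]]
cam in tool [-0.12563771 -0.00015485 -0.06976555]
[[-0.     1.    -0.001]
 [-0.275  0.001  0.961]
 [ 0.961  0.001  0.275]] 402.98123058746705 [321.05001161 243.80310558]
[[-0.     0.222  0.975]
 [-0.001  0.975 -0.222]
 [-1.    -0.001 -0.   ]]
```

View pics/crop1.png

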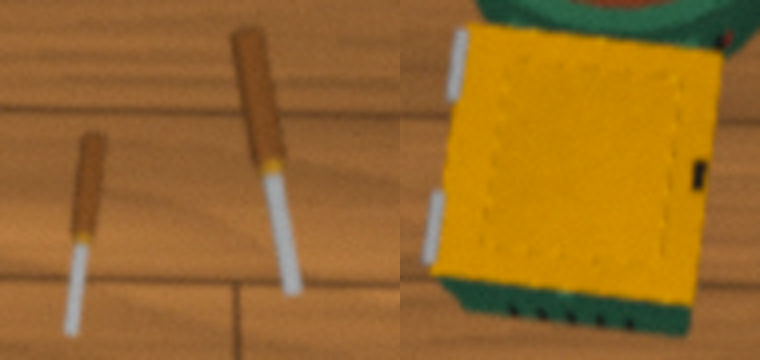

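The crop confirms the choice: the right-hand wooden blade, handle about (439,239) and tip about (448,288), is clearly longer than the one at (396,272). The cover's mark is on its right edge. I'll work out poses and the first leg, which passes over the cover for a closer look.

Run:
```python
from h import *
C=cal("top")
p=plane(C,[(437,222.5),(443,257)],.018); q=plane(C,[(448,288)],.0105)
print(p,q, np.degrees(np.arctan2(*(q[0]-p[0])[[1,0]])), np.linalg.norm(q[0]-p[0]))
print(shift([.62,.02,.38]), shift([.3,.4,.38]), shift([.48,-.3,.3]))
```

```text
[[ 0.56432833 -0.37653769  0.018     ]
 [ 0.46613288 -0.39077572  0.018     ]] [[ 0.3805637  -0.40435155  0.0105    ]] -171.39327010580985 0.18600886867638486
[-0.13198505 -0.46769643  0.60013584] [-0.13230676 -0.16819384  0.20377982] [-0.05153711 -0.81068481  0.53465989]
```

drive_tool --pt "-0.05 0 0 0" --pt "-0.1 0 0.02 0" --pt "-0.132 -0.16 0.2 -2.7" --pt "-0.132 -0.16 0.2 -2.7" --pt "-0.132 -0.16 0.2 -2.7" --pt "-0.132 -0.16 0.2 -2.7" --pt "-0.132 -0.16 0.2 -2.7" --pt "-0.132 -0.468 0.6 -2.7" --pt "-0.132 -0.468 0.6 -2.7" --pt "-0.132 -0.468 0.6 -2.7" --pt "-0.132 -0.468 0.6 -2.7" --pt "-0.132 -0.468 0.6 -2.7"

```text
time: 1.4
tool_pos: [0.4583, 0.2145, 0.3803]
tool_rot: [0.705, -0.054, 0.705, 0.054]
contact_force: [0.5, 0.6, 0.0]
gripper_width: 0.998
```

Run:
```python
from h import *
s,t,T=tool();print(s["time"],t,np.round(T,3),s["joint_pos"],shift([.62,.02,.38]))
```

```text
1.4 [0.45831494 0.21447707 0.3802851 ] [[ 0.    -0.153  0.988]
 [ 0.     0.988  0.153]
 [-1.     0.     0.   ]] [ 2.90459397e-01 -2.77746855e-01  1.70144326e+00  1.35626037e-04
  1.71745339e+00 -1.43344660e+00] [ 0.00029783 -0.21686357  0.13012906]
```

drive_tool --pt "0 -0.217 0.13 0" --pt "0 -0.217 0.13 0" --pt "0 -0.217 0.13 0" --pt "0 -0.217 0.13 0" --pt "0 -0.217 0.13 0" --pt "0 -0.217 0.13 0" --pt "0 -0.217 0.13 0" --pt "0 -0.217 0.13 0"

```text
time: 2.2
tool_pos: [0.6187, 0.0223, 0.3803]
tool_rot: [0.705, -0.054, 0.705, 0.054]
contact_force: [-0.3, 0.5, -0.6]
gripper_width: 1.001
```

Run:
```python
from h import *
C=cal("wrist");im=viewer.grab_frame("wrist");cv2.imwrite("pics/w1.png",im)
hsv=cv2.cvtColor(im,cv2.COLOR_BGR2HSV)
m=cv2.inRange(hsv,(20,180,90),(32,255,255)); m=cv2.morphologyEx(m,cv2.MORPH_CLOSE,np.ones((9,9)))
c=blobs(m,2000)[0]; r=cv2.minAreaRect(c);print(r,cv2.contourArea(c)); b=cv2.boxPoints(r);print(b);print(plane(C,b,.175))
```

```text
((307.6241455078125, 130.19247436523438), (220.18572998046875, 216.48545837402344), 17.37224769592285) 42294.0
[[170.23419   200.62634  ]
 [234.87213    -5.9841385]
 [445.0141     59.758606 ]
 [380.37616   266.36908  ]]
[[ 0.62576997 -0.10292374  0.175     ]
 [ 0.46670834 -0.0645432   0.175     ]
 [ 0.48595547  0.09652909  0.175     ]
 [ 0.65550053  0.08031568  0.175     ]]
```

View pics/w1.png

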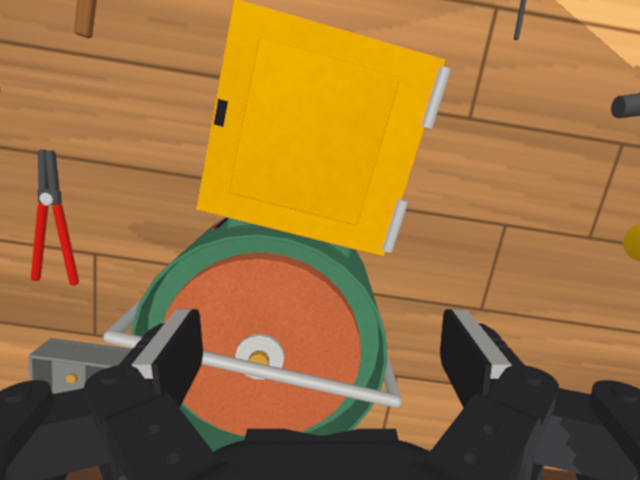

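The wrist view shows the whole cover, corners about (235,0), (446,60), (385,256) and (197,210). The mark is at (220,112) on the free edge. I'll fit the pose from the corners.

```bash
cat >> h.py <<'E'
def fit2(L,W):
    L=np.array(L);W=np.array(W); l=L-L.mean(0);w=W-W.mean(0)
    a=np.arctan2((l[:,0]*w[:,1]-l[:,1]*w[:,0]).sum(),(l*w).sum()); M=np.array([[np.cos(a),-np.sin(a)],[np.sin(a),np.cos(a)]])
    t=W.mean(0)-M@L.mean(0); return a,t,W-(L@M.T+t)
E
python3 - <<'E'
from h import *
C=cal("wrist");im=cv2.imread("pics/w1.png")
hsv=cv2.cvtColor(im,cv2.COLOR_BGR2HSV)
m=cv2.inRange(hsv,(20,180,90),(32,255,255)); m=cv2.morphologyEx(m,cv2.MORPH_CLOSE,np.ones((15,15)))
h=cv2.convexHull(blobs(m,2000)[0]); q=cv2.approxPolyDP(h,8,True)[:,0].astype(float);print(q)
# order: free-front(min v), then hinge-front.., clockwise in image
q=q[np.argsort(np.arctan2(q[:,1]-q[:,1].mean(),q[:,0]-q[:,0].mean()))]; print(q)
W=plane(C,q,.175)[:,:2]; L=[(.081,-.081),(-.081,-.081),(-.081,.083),(.081,.083)]
for k in range(4):
    a,t,e=fit2(np.roll(L,k,0),W)
    if np.abs(e).max()<.02: print(k,np.degrees(a),t,e*1e3)
mk=plane(C,[(220.5,112)],.175); print("mark",mk)
E
```

```text
[[233.   0.]
 [264.   0.]
 [444.  60.]
 [382. 255.]
 [197. 209.]]
[[233.   0.]
 [264.   0.]
 [444.  60.]
 [382. 255.]
 [197. 209.]]Traceback (most recent call last):
  File "<stdin>", line 10, in <module>
  File "h.py", line 23, in fit2
    a=np.arctan2((l[:,0]*w[:,1]-l[:,1]*w[:,0]).sum(),(l*w).sum()); M=np.array([[np.cos(a),-np.sin(a)],[np.sin(a),np.cos(a)]])
                  ~~~~~~^~~~~~~
ValueError: operands could not be broadcast together with shapes (4,) (5,)
```

Run:
```python
from h import *
C=cal("wrist")
W=plane(C,[(234.5,-.5),(445,59.5),(384,255.5),(197,209.5)],.175)[:,:2]
a,t,e=fit2([(-.081,-.081),(-.081,.083),(.081,.083),(.081,-.081)],W)
print(np.degrees(a),t,(e*1e3).round(1))
c,s=np.cos(a),np.sin(a); mk=plane(C,[(220.5,112)],.175)[0,:2]; print("mark local",np.array([[c,s],[-s,c]])@(mk-t)*1e3)
print(shift([.56,-.30,.32]), shift([.53,-.385,.25]))
```

```text
-5.476181624383711 [0.55771567 0.00756987] [[ 0.9  1.1]
 [ 0.7 -1.1]
 [-0.9 -0.5]
 [-0.6  0.6]]
mark local [ -0.85391009 -75.56384151]
[ 0.0605121  -0.30991746 -0.10755399] [ 0.13048221 -0.38930278 -0.1502992 ]
```

drive_tool --pt "0 -0.2 -0.06 0" --pt "0 -0.2 -0.06 0" --pt "0 -0.2 -0.06 0" --pt "0 -0.2 -0.06 0" --pt "0.13 -0.388 -0.16 0" --pt "0.13 -0.388 -0.16 0" --pt "0.13 -0.388 -0.16 0" --pt "0.13 -0.388 -0.16 0" --pt "0.13 -0.388 -0.16 0" --pt "0.13 -0.388 -0.16 0" --pt "0.13 -0.388 -0.16 0" --pt "0.13 -0.388 -0.16 0"

```text
time: 3.45
tool_pos: [0.5212, -0.3849, 0.2519]
tool_rot: [0.706, -0.055, 0.704, 0.054]
contact_force: [0.3, 1.0, 1.4]
gripper_width: 1.0
```

Run:
```python
from h import *
s,t,T=tool();print(s["time"],t)
C=cal("wrist");im=viewer.grab_frame("wrist");cv2.imwrite("pics/w2.png",im)
```

```text
3.45 [ 0.52120309 -0.38488955  0.25189302]
```

View pics/w2.png

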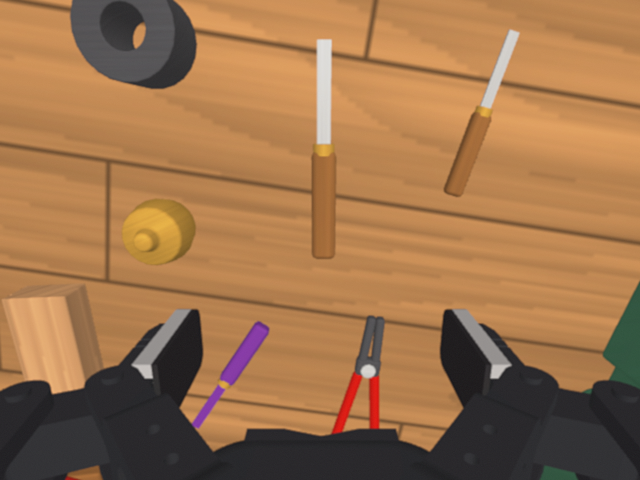

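The view shows the blade almost straight up the picture: tip (324,40), handle from about (323,150) to (323,258). The smaller lookalike is at (482,110).

Run:
```python
from h import *
C=cal("wrist");im=cv2.imread("pics/w2.png");hsv=cv2.cvtColor(im,cv2.COLOR_BGR2HSV)
roi=np.zeros(im.shape[:2],np.uint8);roi[20:150,300:350]=255
g=cv2.inRange(hsv,(0,0,150),(180,60,255))&roi
b=blobs(g)[0];x=b[:,0,:];print("steel",x.min(0),x.max(0))
ys=np.arange(160,255,5);row=[]
for v in ys:
    r=np.where(hsv[v,300:350,2]<175)[0]; row.append((r.min()+300,r.max()+300) if len(r) else None)
print(row[:4],row[-4:])
tip=plane(C,[(x[:,0][x[:,1]<60].mean(),x[:,1].min())],.0105)[0]
bk=plane(C,[(323.5,258.5)],.018)[0]
d=tip-bk;print("tip",tip,"back",bk,np.linalg.norm(d[:2]),"dir",np.degrees(np.arctan2(d[1],d[0])))
s,t,T=tool();print("tool",np.round(T,3)); u=d[:2]/np.linalg.norm(d[:2])
o=tip[:2]-u*.14; 
for k in(.03,.035): 
    p=o+u*k; print(k,p,shift([*p,.012]),shift([*p,.022]))
```

```text
steel [317  39] [331 143]
[(np.int64(311), np.int64(336)), (np.int64(311), np.int64(336)), (np.int64(311), np.int64(336)), (np.int64(311), np.int64(336))] [(np.int64(311), np.int64(335)), (np.int64(311), np.int64(335)), (np.int64(311), np.int64(335)), (np.int64(311), np.int64(334))]
tip [ 0.38253807 -0.40485913  0.0105    ] back [ 0.56882575 -0.37550925  0.018     ] 0.18858556305537946 dir -171.0465704780524
tool [[ 0.002 -0.155  0.988]
 [-0.002  0.988  0.155]
 [-1.    -0.002  0.002]]
0.03 [ 0.49119774 -0.38773965] [ 0.24030151  0.00228396 -0.03090169] [ 0.23030155  0.00226436 -0.03088046]
0.035 [ 0.48625866 -0.38851781] [ 0.2402909   0.00228009 -0.03590168] [ 0.23029094  0.00226048 -0.03588045]
```

drive_tool --pt "0.05 0.0023 -0.036 0" --pt "0.1 0.0023 -0.036 0" --pt "0.15 0.0023 -0.036 0" --pt "0.18 0.0023 -0.036 0" --pt "0.2 0.0023 -0.036 0" --pt "0.21 0.0023 -0.036 0" --pt "0.217 0.0023 -0.036 0" --pt "0.224 0.0023 -0.036 0" --pt "0.228 0.0023 -0.036 0" --pt "0.231 0.0023 -0.036 0" --pt "0.231 0.0023 -0.036 0" --pt "0.231 0.0023 -0.036 0" --fingers 0.036

```text
time: 4.7
tool_pos: [0.4844, -0.3897, 0.0198]
tool_rot: [0.705, -0.054, 0.705, 0.054]
contact_force: [0.2, 0.5, 0.1]
gripper_width: 0.418
```

drive_tool --pt "0 0 0 0" --pt "0 0 0 0" --pt "0 0 0 0" --pt "0 0 0 0" --pt "0 0 0 0" --pt "0 0 0 0" --fingers 0.0

```text
time: 5.3
tool_pos: [0.4846, -0.3899, 0.02]
tool_rot: [0.705, -0.054, 0.705, 0.054]
contact_force: [-0.8, -0.5, 5.5]
gripper_width: 0.239
```

Run:
```python
from h import *
s,t,T=tool();print(s["time"],t,np.round(T,3),s["gripper_width"]*.0854,s["contact_force"],s["joint_pos"])
im=viewer.grab_frame("wrist");cv2.imwrite("pics/w3.png",im)
```

```text
5.3 [ 0.48460695 -0.38988223  0.02003249] [[ 0.001 -0.153  0.988]
 [-0.001  0.988  0.153]
 [-1.    -0.001  0.001]] 0.020437894611037042 [-0.84627222 -0.51726812  5.48134335] [-7.97030199e-01  2.83336476e-01  1.76412604e+00 -1.34928075e-04
  1.09288618e+00 -2.52090210e+00]
```

View pics/w3.png

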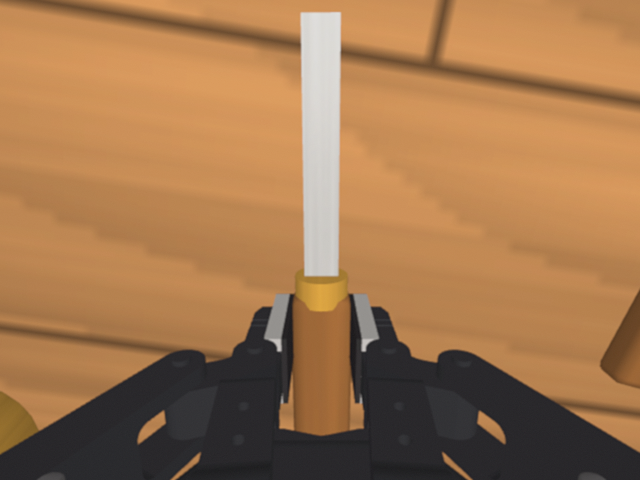

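The handle is gripped near its front. The blade runs straight up the picture, tip at (320,13), centred between the jaws.

```bash
cat >> h.py <<'E'
A=np.radians(-5.5); O=np.array([.5577,.0076])
def S(x,y): c,s=np.cos(A),np.sin(A); return O+np.array([c*x-s*y,s*x+c*y])
def loc(p): c,s=np.cos(A),np.sin(A); return np.array([[c,s],[-s,c]])@(np.array(p)[:2]-O)
E
python3 - <<'E'
from h import *
C=cal("wrist"); s,t,T=tool(); tip=plane(C,[(320.5,12.5),(321,270)],.0105)
print("tip/ferrule in tool",T.T@(tip[0]-t),T.T@(tip[1]-t)); r=-(T.T@(tip[0]-t))[2]
p=S(0,-.101-r);print(p, shift([*p,.177]), shift([*t[:2],.177]))
E
```

```text
tip/ferrule in tool [ 0.00945298 -0.00035737 -0.10318628] [ 0.00950481 -0.00012935 -0.02141779]
[ 0.53812961 -0.19564624] [-0.15713093  0.18361898  0.0826165 ] [-1.56981577e-01 -1.72456819e-04  9.99761031e-05]
```

drive_tool --pt "-0.02 0 0 0" --pt "-0.07 0 0 0" --pt "-0.12 0 0 0.5" --pt "-0.157 0 0 1.5" --pt "-0.157 0.02 0.01 2.5" --pt "-0.157 0.05 0.02 3.5" --pt "-0.157 0.08 0.04 4.5" --pt "-0.157 0.11 0.05 5.5" --pt "-0.157 0.14 0.06 6.5" --pt "-0.157 0.16 0.07 7.5" --pt "-0.157 0.175 0.08 8.5" --pt "-0.157 0.1836 0.0826 9.5"

```text
time: 6.55
tool_pos: [0.5376, -0.1934, 0.1749]
tool_rot: [0.587, 0.393, 0.589, -0.393]
contact_force: [-0.2, 0.2, -0.6]
gripper_width: 0.235
```

drive_tool --pt "0 0 0 1.0" --pt "0 0 0 2.0" --pt "0 0 0 3.0" --pt "0 0 0 3.55" --pt "0 0 0 3.55" --pt "0 0 0 3.55"

```text
time: 7.15
tool_pos: [0.5374, -0.195, 0.1754]
tool_rot: [-0.475, -0.523, -0.476, 0.524]
contact_force: [-0.6, -0.2, -0.6]
gripper_width: 0.239
```

Run:
```python
from h import *
s,t,T=tool();print(s["time"],t,np.round(T,4),s["gripper_width"]*.0854,s["contact_force"])
print("yaw_y",np.degrees(np.arctan2(T[1,1],T[0,1])),"TCP local",loc(t)); tip=t+T@[.011,-.0004,-.103]; print("tip local",loc(tip),tip[2])
im=viewer.grab_frame("wrist");im2=viewer.grab_frame("scene")
cv2.imwrite("pics/w4.png",np.hstack([im[::1,160:480],cv2.resize(im2[150:350,230:430],(480,480))]))
```

```text
7.15 [ 0.53737489 -0.1950466   0.17535606] [[-1.400e-03  9.953e-01 -9.630e-02]
 [ 8.000e-04 -9.630e-02 -9.953e-01]
 [-1.000e+00 -1.500e-03 -7.000e-04]] 0.020433440037609947 [-0.60174302 -0.22805006 -0.61632104]
yaw_y -5.528921171936346 TCP local [-0.00080872 -0.20366173]
tip local [-0.00117283 -0.1006539 ] 0.16442833705701523
```

View pics/w4.png

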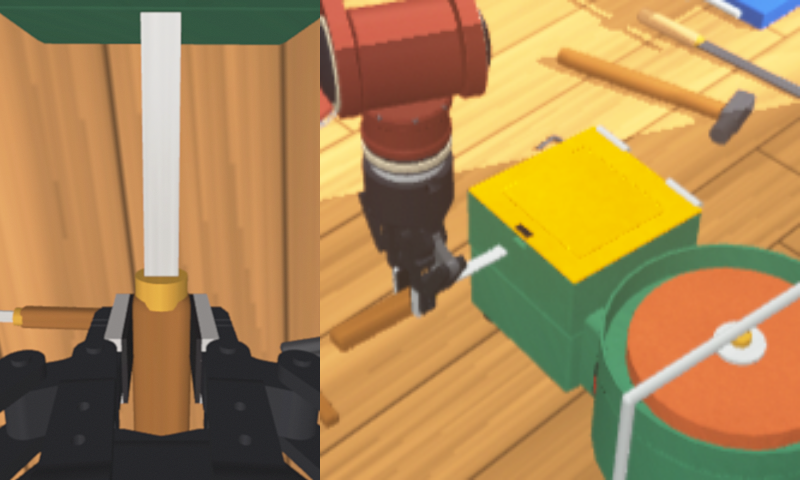

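The blade is straight in front of the notch: the tip overhangs 20 mm short of the wall, about 1.5 mm low. I'll go in gently.

drive_tool --pt "-0.0018 0.0005 0 0" --pt "-0.0018 0.0005 -0.006 0" --pt "-0.0018 0.0005 -0.012 0" --pt "-0.0018 0.0005 -0.016 0" --pt "-0.0018 0.0005 -0.018 0" --pt "-0.0018 0.0005 -0.02 0" --pt "-0.0018 0.0005 -0.022 0" --pt "-0.0018 0.0005 -0.024 0" --pt "-0.0018 0.0005 -0.026 0" --pt "-0.0018 0.0005 -0.028 0" --pt "-0.0018 0.0005 -0.03 0"

```text
time: 8.35
tool_pos: [0.5413, -0.1654, 0.1781]
tool_rot: [-0.475, -0.524, -0.475, 0.524]
contact_force: [0.3, -0.9, -0.3]
gripper_width: 0.241
```

drive_tool --pt "0 0 -0.003 0" --pt "0 0 -0.006 0" --pt "0 0 -0.009 0" --pt "0 0 -0.012 0" --pt "0 0 -0.012 0"

```text
time: 8.85
tool_pos: [0.5425, -0.1532, 0.1781]
tool_rot: [0.475, 0.524, 0.475, -0.524]
contact_force: [-0.5, 0.3, -0.6]
gripper_width: 0.24
```

Run:
```python
from h import *
s,t,T=tool();print(s["time"],t,s["contact_force"]); l=loc(t+T@[.011,-.0004,-.103]);print("tip",l)
y0,z0=l[1],t[2]-.011+.0015
for i,th in enumerate(np.linspace(.08,1.84,23)):
    r=.141-.010*th/1.84; y=.083-r*np.cos(th)-.002*np.sin(th); z=.173+r*np.sin(th)-.002*np.cos(th)
    print(i,round(th,2),[round(-(z-z0),3),0,round(-(y-y0),3),0])
```

```text
8.85 [ 0.54250543 -0.15316908  0.17809839] [-0.52706055  0.26243112 -0.58418973]
tip [ 5.66036313e-05 -5.84838437e-02]
0 0.08 [np.float64(-0.014), 0, np.float64(-0.001), 0]
1 0.16 [np.float64(-0.025), 0, np.float64(-0.003), 0]
2 0.24 [np.float64(-0.036), 0, np.float64(-0.005), 0]
3 0.32 [np.float64(-0.046), 0, np.float64(-0.009), 0]
4 0.4 [np.float64(-0.057), 0, np.float64(-0.013), 0]
5 0.48 [np.float64(-0.067), 0, np.float64(-0.018), 0]
6 0.56 [np.float64(-0.076), 0, np.float64(-0.024), 0]
7 0.64 [np.float64(-0.085), 0, np.float64(-0.03), 0]
8 0.72 [np.float64(-0.093), 0, np.float64(-0.037), 0]
9 0.8 [np.float64(-0.101), 0, np.float64(-0.045), 0]
10 0.88 [np.float64(-0.108), 0, np.float64(-0.053), 0]
11 0.96 [np.float64(-0.114), 0, np.float64(-0.062), 0]
12 1.04 [np.float64(-0.12), 0, np.float64(-0.071), 0]
13 1.12 [np.float64(-0.125), 0, np.float64(-0.081), 0]
14 1.2 [np.float64(-0.129), 0, np.float64(-0.091), 0]
15 1.28 [np.float64(-0.132), 0, np.float64(-0.101), 0]
16 1.36 [np.float64(-0.135), 0, np.float64(-0.112), 0]
17 1.44 [np.float64(-0.136), 0, np.float64(-0.122), 0]
18 1.52 [np.float64(-0.137), 0, np.float64(-0.133), 0]
19 1.6 [np.float64(-0.137), 0, np.float64(-0.143), 0]
20 1.68 [np.float64(-0.136), 0, np.float64(-0.154), 0]
21 1.76 [np.float64(-0.134), 0, np.float64(-0.164), 0]
22 1.84 [np.float64(-0.131), 0, np.float64(-0.174), 0]
```

drive_tool --pt "-0.003 0 0 0" --pt "-0.008 0 -0.001 0" --pt "-0.014 0 -0.001 0" --pt "-0.02 0 -0.002 0" --pt "-0.025 0 -0.003 0" --pt "-0.036 0 -0.005 0" --pt "-0.046 0 -0.009 0" --pt "-0.057 0 -0.013 0" --pt "-0.067 0 -0.018 0" --pt "-0.076 0 -0.024 0" --pt "-0.085 0 -0.03 0" --pt "-0.093 0 -0.037 0"

```text
time: 10.05
tool_pos: [0.5463, -0.1162, 0.2722]
tool_rot: [0.475, 0.524, 0.475, -0.524]
contact_force: [0.1, -2.6, -1.2]
gripper_width: 0.239
```

Run:
```python
from h import *
s,t,T=tool();print(s["time"],t,s["contact_force"],s["gripper_width"]); 
im=viewer.grab_frame("wrist");im2=viewer.grab_frame("scene")
cv2.imwrite("pics/w5.png",np.hstack([im[::1,160:480],cv2.resize(im2[130:350,230:450],(480,480))]))
```

```text
10.05 [ 0.54629743 -0.11624968  0.27215901] [ 0.1398447  -2.63713408 -1.17200835] 0.23865740783737768
```

View pics/w5.png

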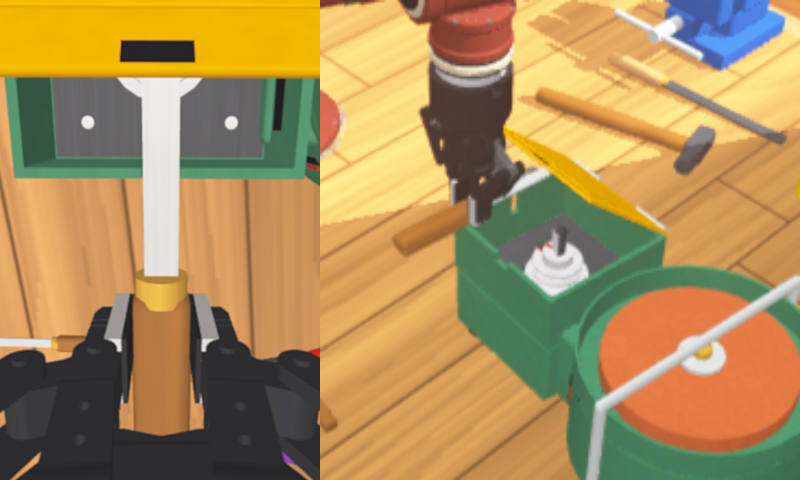

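The cover is lifting (about 40°) with the blade under it, and the pulley is now visible. I'll continue the arc.

drive_tool --pt "-0.008 0 -0.008 0" --pt "-0.015 0 -0.016 0" --pt "-0.021 0 -0.025 0" --pt "-0.027 0 -0.034 0" --pt "-0.032 0 -0.044 0" --pt "-0.036 0 -0.054 0" --pt "-0.039 0 -0.064 0" --pt "-0.042 0 -0.075 0" --pt "-0.043 0 -0.085 0" --pt "-0.044 0 -0.096 0" --pt "-0.044 0 -0.106 0" --pt "-0.043 0 -0.117 0"

```text
time: 11.35
tool_pos: [0.5576, 0.0006, 0.3141]
tool_rot: [0.475, 0.524, 0.475, -0.524]
contact_force: [-0.3, 0.0, -0.1]
gripper_width: 0.24
```

drive_tool --pt "0.002 0 -0.01 0" --pt "0.005 0 -0.02 0" --pt "0.007 0 -0.028 0" --pt "0.009 0 -0.034 0" --pt "0.009 0 -0.034 0"

```text
time: 11.85
tool_pos: [0.5608, 0.0325, 0.305]
tool_rot: [-0.476, -0.523, -0.474, 0.525]
contact_force: [-2.2, -5.9, 0.9]
gripper_width: 0.236
```

Run:
```python
from h import *
s,t,T=tool();print(s["time"],t,s["contact_force"],s["gripper_width"]); print(loc(t+T@[.011,-.0004,-.103]))
# retreat target and original blade lay place
print("yaw",np.degrees(np.arctan2(T[1,1],T[0,1])))
im2=viewer.grab_frame("scene");im3=viewer.grab_frame("top")
cv2.imwrite("pics/w6.png",np.hstack([cv2.resize(im3[150:310,240:400],(400,400)),cv2.resize(im2[130:330,230:430],(400,400))]))
```

```text
11.85 [0.56077006 0.03252721 0.30496649] [-2.24294888 -5.90851453  0.86675166] 0.23576313198912704
[0.00050705 0.12805976]
yaw -5.636466952582959
```

View pics/w6.png

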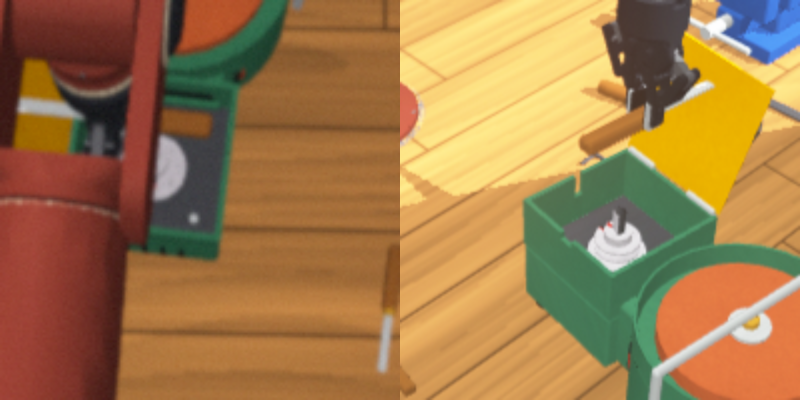

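The cover stands well past upright, tip at local y 128 and leaning to near its stop. Next is to back straight off, swing round and go back to the blade's old free spot.

drive_tool --pt "0 0 0.02 0" --pt "0 0 0.06 0" --pt "0 0 0.11 0" --pt "0 0 0.16 -0.5" --pt "0 -0.005 0.21 -1.5" --pt "0 -0.01 0.26 -2.5" --pt "0 -0.015 0.3 -3.5" --pt "0 -0.02 0.34 -4.5" --pt "0 -0.025 0.38 -5.5" --pt "0 -0.03 0.41 -6.5" --pt "0 -0.035 0.428 -7.5" --pt "0 -0.035 0.428 -8.5"

```text
time: 13.15
tool_pos: [0.483, -0.3911, 0.3042]
tool_rot: [0.686, 0.168, 0.687, -0.168]
contact_force: [0.8, 0.4, -0.8]
gripper_width: 0.239
```

drive_tool --pt "0.03 0 0 -1" --pt "0.07 0 0 -2" --pt "0.11 0 0 -3" --pt "0.15 0 0 -4" --pt "0.19 0 0 -4.55" --pt "0.21 0 0 -4.55" --pt "0.21 0 0 -4.55"

```text
time: 13.85
tool_pos: [0.4818, -0.3863, 0.0898]
tool_rot: [0.703, -0.051, 0.707, 0.057]
contact_force: [-0.1, 1.0, -1.2]
gripper_width: 0.238
```

Run:
```python
from h import *
s,t,T=tool();print(s["time"],t,s["contact_force"],s["gripper_width"],np.degrees(np.arctan2(T[1,1],T[0,1])),shift([.4846,-.3899,.02]))
im=viewer.grab_frame("wrist")
hsv=cv2.cvtColor(im,cv2.COLOR_BGR2HSV);roi=np.zeros(im.shape[:2],np.uint8);roi[0:290,280:360]=255
g=cv2.inRange(hsv,(0,0,140),(180,60,255))&roi
x=blobs(g)[0][:,0,:];print(x.min(0),x.max(0),[ (x[x[:,1]==v][:,0].min(),x[x[:,1]==v][:,0].max()) for v in(30,150,250)])
```

```text
13.85 [ 0.48183806 -0.38630538  0.08984141] [-0.0561435   1.04746068 -1.21512977] 0.2377130084454911 98.76645679674597 [ 0.06979507 -0.00452561  0.00255708]
[300  12] [340 275] [(np.int32(301), np.int32(340)), (np.int32(303), np.int32(338)), (np.int32(304), np.int32(338))]
```

The blade hasn't slipped in the grip: tip row 12 against 13 at pick-up. Now to lay it down slowly.

drive_tool --pt "0.03 -0.002 0.001 0" --pt "0.05 -0.003 0.002 0" --pt "0.058 -0.004 0.0025 0" --pt "0.062 -0.004 0.0025 0" --pt "0.065 -0.004 0.0025 0" --pt "0.067 -0.004 0.0025 0" --pt "0.0685 -0.004 0.0025 0" --pt "0.0695 -0.004 0.0025 0" --pt "0.0695 -0.004 0.0025 0"

```text
time: 14.8
tool_pos: [0.4873, -0.3926, 0.0258]
tool_rot: [0.705, -0.054, 0.705, 0.054]
contact_force: [-0.3, -0.9, -0.4]
gripper_width: 0.239
```

drive_tool --pt "0 0 0 0" --pt "0 0 0 0" --pt "0.001 0 0 0"

```text
time: 15.1
tool_pos: [0.4873, -0.3927, 0.0248]
tool_rot: [0.705, -0.054, 0.705, 0.054]
contact_force: [1.3, -0.2, -1.0]
gripper_width: 0.237
```

drive_tool --pt "0.001 0 0 0" --pt "0.002 0 0 0" --pt "0.003 0 0 0" --pt "0.004 0 0 0" --pt "0.0045 0 0 0" --pt "0.0045 0 0 0"

```text
time: 15.7
tool_pos: [0.4872, -0.3926, 0.0201]
tool_rot: [0.705, -0.054, 0.705, 0.054]
contact_force: [-0.2, -0.1, -1.4]
gripper_width: 0.24
```

drive_tool --pt "0.0004 0 0 0" --pt "0.0008 0 0 0" --pt "0.0008 0 0 0"

```text
time: 16.0
tool_pos: [0.4873, -0.3926, 0.02]
tool_rot: [0.705, -0.054, 0.705, 0.054]
contact_force: [-2.1, 2.3, 5.4]
gripper_width: 0.242
```

Bench contact felt (5.4 N, same height as at pick-up). Releasing.

drive_tool --pt "0 0 0 0" --pt "0 0 0 0" --pt "0 0 0 0" --pt "0 0 0 0" --pt "-0.01 0 0 0" --pt "-0.03 0 0 0" --pt "-0.07 0 0 0" --pt "-0.12 0 0 0" --pt "-0.17 0 0 0" --pt "-0.22 0 0 0" --pt "-0.27 0 0 0" --pt "-0.3 0 0 0" --fingers 0.05

```text
time: 17.2
tool_pos: [0.4879, -0.3932, 0.326]
tool_rot: [0.707, -0.056, 0.703, 0.052]
contact_force: [0.9, 0.4, -0.6]
gripper_width: 0.582
```

Run:
```python
from h import *
s,t,T=tool();print(s["time"],t,s["gripper_width"],s["joint_pos"].round(2)); print(S(.06,0),shift([*S(.06,0),.32]))
```

```text
17.2 [ 0.48790777 -0.39319445  0.32603871] 0.5815259060266946 [-0.8   0.02  1.52 -0.    1.6  -2.52]
[0.61742377 0.00184925] [0.00452436 0.37067229 0.18828695]
```

drive_tool --pt "0 0.37 0.178 1.8" --pt "0 0.37 0.178 1.8" --pt "0 0.37 0.178 1.8" --pt "0 0.37 0.178 1.8" --pt "0 0.37 0.178 1.8" --pt "0 0.37 0.178 1.8" --pt "0 0.37 0.178 1.8" --pt "0 0.37 0.178 1.8" --pt "0 0.37 0.178 1.8" --pt "0.04 0.37 0.178 1.8" --pt "0.08 0.37 0.178 1.8" --pt "0.08 0.37 0.178 1.8"

```text
time: 18.4
tool_pos: [0.603, 0.0003, 0.2326]
tool_rot: [0.702, 0.035, 0.711, -0.035]
contact_force: [-0.6, -0.2, -1.7]
gripper_width: 0.586
```

Run:
```python
from h import *
s,t,T=tool();print(s["time"],t,loc(t),np.degrees(np.arctan2(T[1,1],T[0,1])),s["joint_vel"].round(3))
C=cal("wrist");np.savez("c7.npz",*C);im=viewer.grab_frame("wrist");cv2.imwrite("pics/w7.png",im)
print(proj(C,[[*O,.166],[*O,.1],[*O,.136]]))
c=proj(C,[[*O,.15]])[0].astype(int)
cv2.imwrite("pics/w7c.png",cv2.resize(im[max(0,c[1]-110):c[1]+110,c[0]-110:c[0]+110],(600,600),interpolation=cv2.INTER_CUBIC));print(c)
```

```text
18.4 [6.03002811e-01 3.40376999e-04 2.32591859e-01] [ 0.04579005 -0.00288412] 84.37188869485155 [-0.007 -0.034 -0.087  0.001  0.044  0.003]
[[327.0692388  182.52176282]
 [325.5478869  170.35374355]
 [326.26909461 176.12207983]]
[326 178]
```

View pics/w7c.png

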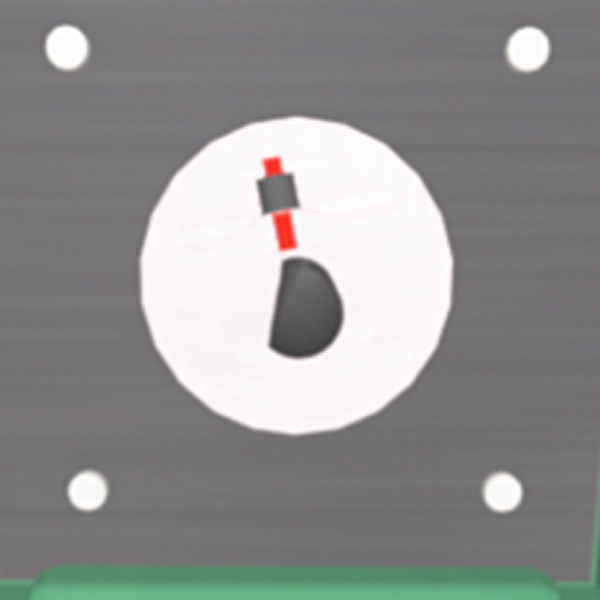

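The close view shows the pulley with its red stripe and screw at about (278,193) in the crop, 10–13° left of the key-slot direction (up). The shaft's D section is at (298,309), its flat running (284,262)–(270,346), so it faces left (the right wall), about 80° from the slot. I'll measure more exactly.

Run:
```python
from h import *
z=np.load("c7.npz");C=(z["arr_0"],z["arr_1"],z["arr_2"]);im=cv2.imread("pics/w7.png");hsv=cv2.cvtColor(im,cv2.COLOR_BGR2HSV)
g=cv2.cvtColor(im,cv2.COLOR_BGR2GRAY)
print("cam",(-cv2.Rodrigues(C[1])[0].T@C[2]))
for v in (150,165,190,205): print(v,g[v,262:392:1].tolist())
roi=np.zeros(g.shape,np.uint8);cv2.circle(roi,(325,175),52,255,-1)
w=blobs(cv2.inRange(g,190,255)&roi)[0]; print("disc",cv2.minEnclosingCircle(w))
red=cv2.inRange(hsv,(0,150,120),(10,255,255))&roi; ys,xs=np.where(red)
dk=cv2.inRange(g,0,130)&roi
for b in blobs(dk,15): print("dark",cv2.contourArea(b),cv2.boundingRect(b),cv2.fitLine(b,2,0,.01,.01).ravel() if cv2.contourArea(b)<400 else cv2.approxPolyDP(b,2,True)[:,0].tolist())
print("red",[(a.tolist()) for a in cv2.fitLine(np.c_[xs,ys].astype(np.float32),2,0,.01,.01).ravel()],xs.min(),xs.max(),ys.min(),ys.max())
for vv in range(ys.min(),ys.max()+1): print(vv,xs[ys==vv].mean() if (ys==vv).any() else None,end='; ')
```

```text
cam [0.53503731 0.00688377 0.35904264]
150 [120, 119, 119, 119, 118, 118, 115, 122, 170, 236, 251, 249, 247, 247, 247, 247, 247, 248, 249, 248, 246, 245, 245, 245, 245, 245, 245, 246, 246, 246, 246, 247, 248, 248, 248, 249, 249, 250, 250, 250, 250, 250, 250, 249, 248, 246, 246, 246, 247, 247, 248, 249, 249, 243, 195, 130, 107, 110, 109, 107, 134, 199, 246, 250, 250, 249, 248, 248, 248, 248, 248, 247, 247, 248, 247, 248, 248, 248, 248, 248, 248, 249, 249, 250, 250, 250, 250, 250, 250, 250, 250, 250, 250, 250, 249, 249, 249, 249, 249, 249, 249, 249, 249, 249, 249, 249, 249, 248, 247, 248, 249, 249, 249, 249, 250, 248, 213, 135, 110, 113, 114, 113, 114, 115, 114, 114, 114, 114, 113, 115]
165 [117, 117, 117, 115, 123, 177, 236, 249, 249, 248, 249, 248, 247, 247, 247, 248, 249, 249, 249, 248, 249, 248, 248, 248, 248, 248, 247, 247, 247, 247, 247, 247, 246, 246, 246, 246, 246, 246, 246, 246, 246, 246, 246, 246, 246, 246, 246, 246, 246, 246, 246, 246, 246, 246, 247, 249, 228, 141, 83, 81, 85, 87, 89, 92, 101, 106, 102, 91, 83, 85, 104, 145, 203, 242, 251, 250, 249, 248, 248, 248, 248, 248, 
[... 1594 characters left out ...]
 36) [[321, 163], [315, 195], [329, 198], [338, 192], [341, 181], [331, 164]]
dark 151.5 (311, 126, 14, 20) [1.7175873e-01 9.8513907e-01 3.1707547e+02 1.3630188e+02]
dark 43.5 (317, 147, 7, 12) [2.1280420e-01 9.7709489e-01 3.1982758e+02 1.5231035e+02]
red [0.1839326024055481, 0.9829388856887817, 318.6734619140625, 145.07142639160156] 313 323 126 158
126 316.0; 127 315.0; 128 315.5; 129 315.5; 130 316.0; 131 316.0; 132 None; 133 None; 134 None; 135 None; 136 None; 137 None; 138 None; 139 None; 140 None; 141 None; 142 None; 143 None; 144 None; 145 None; 146 320.5; 147 319.0; 148 319.0; 149 319.5; 150 319.5; 151 319.5; 152 320.0; 153 320.0; 154 320.5; 155 320.5; 156 320.5; 157 321.0; 158 321.0;
```

```bash
sed -i 's/^A=.*/A=np.radians(-5.5); O=np.array([.5570,.0068])/' h.py
python3 - <<'E'
from h import *
s,t,T=tool();print(s["time"],t,s["joint_vel"].round(3),np.degrees(np.arctan2(T[1,1],T[0,1])),shift([*O,.159]))
E
```

```text
18.45 [6.04708945e-01 2.11723870e-05 2.36364304e-01] [-0.003 -0.036 -0.087  0.002  0.001  0.002] 84.35105779006375 [ 0.07768093  0.00205445 -0.04763175]
```

drive_tool --pt "0 0.002 -0.02 0.6" --pt "0 0.002 -0.05 1.15" --pt "0 0.002 -0.05 1.15" --pt "0 0.002 -0.05 1.15" --pt "0 0.002 -0.05 1.15" --pt "0 0.002 -0.05 1.15"

```text
time: 19.05
tool_pos: [0.5581, 0.0068, 0.2405]
tool_rot: [0.702, 0.091, 0.701, -0.091]
contact_force: [0.8, -0.1, 0.3]
gripper_width: 0.589
```

Run:
```python
from h import *
s,t,T=tool();print(s["time"],t,s["joint_vel"].round(3),np.degrees(np.arctan2(T[1,1],T[0,1])),shift([*O,.159]))
```

```text
19.05 [0.55812225 0.006792   0.24051065] [ 0.003  0.006  0.012  0.001 -0.001  0.003] 75.17558015499031 [ 0.0815085  -0.00029608 -0.00123433]
```

drive_tool --pt "0.02 -0.0003 -0.0012 0" --pt "0.04 -0.0003 -0.0012 0" --pt "0.06 -0.0003 -0.0012 0" --pt "0.07 -0.0003 -0.0012 0" --pt "0.077 -0.0003 -0.0012 0" --pt "0.081 -0.0003 -0.0012 0" --pt "0.081 -0.0003 -0.0012 0" --pt "0.081 -0.0003 -0.0012 0" --fingers 0.04

```text
time: 19.85
tool_pos: [0.5564, 0.0071, 0.1592]
tool_rot: [0.702, 0.091, 0.701, -0.091]
contact_force: [0.1, -0.1, -0.4]
gripper_width: 0.47
```

drive_tool --pt "0 0 0 0" --pt "0 0 0 0" --pt "0 0 0 0" --pt "0 0 0 0" --pt "0 0 0 0" --pt "0 0 0 0" --fingers 0.0

```text
time: 20.45
tool_pos: [0.5567, 0.0086, 0.1594]
tool_rot: [0.702, 0.092, 0.7, -0.09]
contact_force: [1.3, 5.1, 2.2]
gripper_width: 0.128
```

Run:
```python
from h import *
s,t,T=tool();print(s["time"],t,s["contact_force"].round(1),s["gripper_width"]*85.4,np.degrees(np.arctan2(T[1,1],T[0,1])))
```

```text
20.45 [0.55667228 0.00857602 0.15939733] [1.3 5.1 2.2] 10.918350354528446 75.19418467378708
```

The opening reads 10.9 mm. With the −1.6 mm offset seen on the 22 mm handle that is 12.5 mm, so the flat is between the pads. Now turn it to face the slot.

drive_tool --pt "0 0 0 0.5" --pt "0 0 0 1.4" --pt "0 0 0 2.3" --pt "0 0 0 3.2" --pt "0 0 0 4.1" --pt "0 0 0 5.0" --pt "0 0 0 5.9" --pt "0 0 0 6.8" --pt "0 0 0 7.7" --pt "0 0 0 8.6" --pt "0 0 0 9.5" --pt "0 0 0 10.09"

```text
time: 21.65
tool_pos: [0.559, 0.0078, 0.1595]
tool_rot: [0.476, 0.527, 0.472, -0.522]
contact_force: [11.5, 2.4, -5.1]
gripper_width: 0.127
```

drive_tool --pt "0 0 0 0" --pt "0 0 0 0" --pt "0 0 0 0"

```text
time: 21.95
tool_pos: [0.5589, 0.0078, 0.1594]
tool_rot: [0.477, 0.526, 0.473, -0.521]
contact_force: [10.4, 2.3, -5.1]
gripper_width: 0.128
```

Run:
```python
from h import *
s,t,T=tool();print(s["time"],t,s["contact_force"].round(1),s["gripper_width"]*85.4,np.degrees(np.arctan2(T[1,1],T[0,1])))
```

```text
21.95 [0.55892484 0.00782049 0.15942386] [10.4  2.3 -5.1] 10.892167912895422 -5.550660260539101
```

The flat is still felt (same opening) with the jaws square to the slot. Release, rise and look again.

drive_tool --pt "0 0 0 0" --pt "0 0 0 0" --pt "0 0 0 0" --pt "0 0 0 0" --pt "-0.02 0 0 0" --pt "-0.05 0 0.01 0" --pt "-0.08 0 0.03 -0.5" --pt "-0.08 0 0.05 -1.5" --pt "-0.08 0 0.05 -2.5" --pt "-0.08 0 0.05 -2.5" --pt "-0.08 0 0.05 -2.5" --pt "-0.08 0 0.05 -2.5" --fingers 0.04

```text
time: 23.15
tool_pos: [0.5508, -0.0423, 0.2379]
tool_rot: [0.558, 0.433, 0.559, -0.434]
contact_force: [1.0, 0.1, -0.1]
gripper_width: 0.468
```

Run:
```python
from h import *
s,t,T=tool();print(s["time"],t,np.degrees(np.arctan2(T[1,1],T[0,1])),s["joint_vel"].round(3),s["gripper_width"]*85.4)
C=cal("wrist");np.savez("c8.npz",*C);im=viewer.grab_frame("wrist");cv2.imwrite("pics/w8.png",im)
c=proj(C,[[*O,.15]])[0].astype(int);print(c,proj(C,[[*O,.166]]))
# slot direction arrow ends for reference
print("slot dir px",proj(C,[[*S(-.02,0),.166]])-proj(C,[[*O,.166]]))
cv2.imwrite("pics/w8c.png",cv2.resize(im[max(0,c[1]-110):c[1]+110,c[0]-110:c[0]+110],(600,600),interpolation=cv2.INTER_CUBIC))
hsv=cv2.cvtColor(im,cv2.COLOR_BGR2HSV);roi=np.zeros(im.shape[:2],np.uint8);cv2.circle(roi,tuple(int(a) for a in c),60,255,-1)
red=cv2.inRange(hsv,(0,150,120),(10,255,255))&roi
for b in blobs(red,3): print("red",cv2.contourArea(b),b[:,0].mean(0))
```

```text
23.15 [ 0.55084263 -0.04229511  0.23792179] 14.373943276698146 [ 0.002  0.    -0.    -0.001 -0.002 -0.011] 39.9311453480091
[355 175] [[358.24715749 179.07128931]]
slot dir px [[-38.57911746 -14.19932249]]
red 48.5 [354.90322581 148.80645161]
red 20.0 [353.  125.5]
```

View pics/w8c.png

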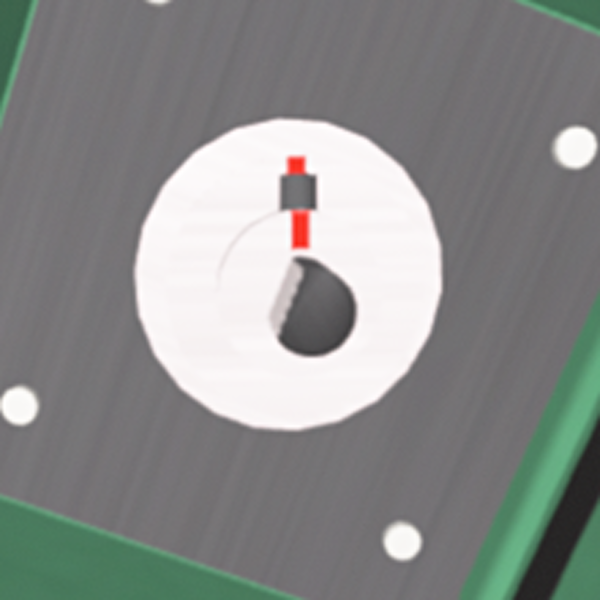

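The picture shows the bright flat facing the slot direction (image left, slightly up). The red stripe points straight up in the picture, pixel (355,149), about 70° off the slot.

Run:
```python
from h import *
z=np.load("c8.npz");C=(z["arr_0"],z["arr_1"],z["arr_2"])
for uv,h in (((354.9,148.8),.136),((353.2,125.5),.124)):
    p=plane(C,[uv],h)[0]; l=loc(p); print(l*1e3,"ang from slot",np.degrees(np.arctan2(l[1],l[0]))%360-180)
d=np.array([(354.9-353.2),(148.8-125.5)]); a=plane(C,[(355.9,153.)],.136)[0]; b=plane(C,[(354.2,145.)],.136)[0]
im=cv2.imread("pics/w8.png");g=cv2.cvtColor(im,cv2.COLOR_BGR2GRAY).astype(int)
for v in (165,172,180,188,193): print(v,[int(k) for k in g[v,338:385]])
for v in (130,150,165,190,205):
    r=np.where(g[v,290:420]>185)[0]; print(v,r.min()+290,r.max()+290)
print(proj(C,[[*O,.1],[*O,.104],[*O,.108]]),O)
s,t,T=tool();print(shift([*O,.20]),shift([*O,.131]),t)
```

```text
[-3.97559072 12.3569113 ] ang from slot -72.16545220878812
[-8.47392398 23.90272456] ang from slot -70.47971422891554
165 [247, 247, 247, 247, 247, 247, 247, 247, 247, 248, 245, 230, 203, 194, 197, 201, 203, 173, 112, 87, 91, 96, 100, 102, 106, 109, 109, 110, 123, 154, 198, 238, 249, 249, 247, 247, 247, 247, 247, 247, 247, 247, 247, 247, 247, 247, 247]
172 [245, 245, 245, 245, 245, 245, 246, 243, 230, 207, 196, 196, 199, 196, 182, 141, 97, 90, 96, 99, 101, 102, 101, 103, 102, 103, 103, 102, 100, 98, 97, 96, 91, 86, 82, 111, 182, 238, 247, 247, 246, 246, 246, 246, 246, 246, 246]
180 [244, 243, 244, 244, 241, 228, 206, 198, 199, 202, 202, 172, 112, 87, 90, 92, 92, 92, 91, 92, 92, 94, 95, 94, 93, 92, 91, 90, 89, 88, 87, 86, 82, 79, 77, 71, 82, 148, 228, 246, 246, 245, 245, 244, 245, 245, 246]
188 [246, 246, 246, 246, 246, 247, 247, 239, 189, 113, 76, 74, 77, 78, 78, 79, 81, 82, 82, 83, 82, 83, 83, 83, 82, 79, 80, 80, 78, 77, 74, 70, 66, 75, 131, 214, 248, 250, 248, 247, 247, 247, 246, 245, 244, 244, 244]
193 [247, 247, 248, 247, 248, 247, 247, 247, 248, 250, 247, 229, 182, 135, 99, 74, 67, 69, 69, 72, 72, 74, 72, 71, 70, 68, 65, 79, 111, 154, 205, 239, 248, 249, 248, 247, 247, 247, 246, 245, 243, 243, 243, 243, 243, 243, 244]
130 307 394
150 297 404
165 295 406
190 300 400
205 310 389
[[349.22394041 166.75109059]
 [349.6434992  167.32395143]
 [350.0758525  167.91428175]] [0.557  0.0068]
[ 0.03796696  0.01815234 -0.04599021] [ 0.10696694  0.01819012 -0.04597038] [ 0.55088036 -0.04226533  0.23796367]
```

drive_tool --pt "0 0.0186 -0.0466 0" --pt "0 0.0186 -0.0466 0" --pt "0.02 0.0186 -0.0466 0" --pt "0.045 0.0186 -0.0466 0" --pt "0.07 0.0186 -0.0466 0" --pt "0.085 0.0186 -0.0466 0" --pt "0.095 0.0186 -0.0466 0" --pt "0.1 0.0186 -0.0466 0" --pt "0.104 0.0186 -0.0466 0" --pt "0.104 0.0186 -0.0466 0" --fingers 0.072

```text
time: 24.2
tool_pos: [0.5577, 0.0071, 0.1347]
tool_rot: [0.559, 0.433, 0.559, -0.433]
contact_force: [-0.5, -0.7, -1.1]
gripper_width: 0.844
```

drive_tool --pt "0.003 0 0 0" --pt "0.006 0 0 0" --pt "0.009 0 0 0" --pt "0.009 0 0 0"

```text
time: 24.6
tool_pos: [0.5571, 0.0072, 0.1248]
tool_rot: [0.559, 0.433, 0.559, -0.433]
contact_force: [0.1, -0.1, 0.1]
gripper_width: 0.843
```

drive_tool --pt "0 0 0 0" --pt "0 0 0 0" --pt "0 0 0 0" --pt "0 0 0 0" --pt "0 0 0 0" --fingers 0.0

```text
time: 25.1
tool_pos: [0.5574, 0.0071, 0.1259]
tool_rot: [0.559, 0.433, 0.559, -0.433]
contact_force: [-2.9, 0.2, 4.7]
gripper_width: 0.63
```

Run:
```python
from h import *
s,t,T=tool();print(s["time"],t,np.degrees(np.arctan2(T[1,1],T[0,1])),s["gripper_width"]*85.4,s["contact_force"].round(1),s["ft_torque"].round(2))
```

```text
25.1 [0.5574446  0.00714584 0.12592264] 14.46259987506848 53.7764585729978 [-2.9  0.2  4.7] [ 0.01  0.6  -0.02]
```

The rim is gripped (53.8 + 1.6 ≈ 55.4 mm). Turning the pulley back 70°.

drive_tool --pt "0 0 0 -0.4" --pt "0 0 0 -1.2" --pt "0 0 0 -2.0" --pt "0 0 0 -2.9" --pt "0 0 0 -3.8" --pt "0 0 0 -4.7" --pt "0 0 0 -5.6" --pt "0 0 0 -6.5" --pt "0 0 0 -7.4" --pt "0 0 0 -8.2" --pt "0 0 0 -8.75" --pt "0 0 0 -8.75"

```text
time: 26.3
tool_pos: [0.5572, 0.0069, 0.1259]
tool_rot: [0.706, 0.033, 0.707, -0.034]
contact_force: [-4.8, 0.3, 6.5]
gripper_width: 0.63
```

Run:
```python
from h import *
s,t,T=tool();print(s["time"],t,np.degrees(np.arctan2(T[1,1],T[0,1])),s["gripper_width"]*85.4,s["contact_force"].round(1),s["ft_torque"].round(2))
C=cal("wrist");np.savez("c9.npz",*C);im=viewer.grab_frame("wrist");cv2.imwrite("pics/w9.png",im)
hsv=cv2.cvtColor(im,cv2.COLOR_BGR2HSV)
c=proj(C,[[*O,.136]])[0];print("axis px",c,proj(C,[[*O,.166]]))
red=cv2.inRange(hsv,(0,150,100),(10,255,255))
X=np.array([.5573,.0072])
for b in blobs(red,5):
    m=b[:,0].mean(0); r=[]
    for h in(.136,.124):
        l=loc(np.r_[plane(C,[m],h)[0][:2]-X+O]); r.append((np.linalg.norm(l)*1e3,np.degrees(np.arctan2(l[1],l[0]))%360-180))
    print(cv2.contourArea(b),m,np.round(r,1).tolist())
```

```text
26.3 [0.55720661 0.0069058  0.12591664] 84.5351175760175 53.81954043336301 [-4.8  0.3  6.5] [-0.13  0.76 -0.01]
axis px [320.92206626 352.38857098] [[320.83078921 416.0335344 ]]
190.5 [320.0877193  317.31578947] [[12.7, 3.2], [6.8, 6.2]]
108.5 [319.92682927 267.65853659] [[29.2, 1.5], [25.0, 1.8]]
```

The stripe now lies along the slot direction within about 1° (columns 320.1 and 319.9 against 321). Lifting to the belt line.

drive_tool --pt "-0.002 0 0 0" --pt "-0.004 0 0 0" --pt "-0.006 0 0 0" --pt "-0.008 0 0 0" --pt "-0.01 0 0 0" --pt "-0.012 0 0 0" --pt "-0.014 0 0 0" --pt "-0.0155 0 0 0" --pt "-0.0155 0 0 0" --pt "-0.0155 0 0 0"

```text
time: 27.35
tool_pos: [0.5572, 0.0069, 0.1407]
tool_rot: [0.706, 0.034, 0.706, -0.034]
contact_force: [-3.1, -3.9, -1.2]
gripper_width: 0.627
```

Run:
```python
from h import *
s,t,T=tool();print(s["time"],t,np.degrees(np.arctan2(T[1,1],T[0,1])),s["gripper_width"]*85.4,s["contact_force"].round(1))
im=viewer.grab_frame("wrist");sc=viewer.grab_frame("scene");C=cal("wrist");cs=cal("scene")
print(proj(C,[[*O,.166]]),proj(cs,[[*O,.15]]))
hsv=cv2.cvtColor(im,cv2.COLOR_BGR2HSV);red=cv2.inRange(hsv,(0,150,100),(10,255,255))
for b in blobs(red,5): m=b[:,0].mean(0); print(m,(plane(C,[m],.151)[0]),(plane(C,[m],.139)[0]))
cv2.imwrite("pics/w10.png",np.hstack([im[:,170:470],cv2.resize(sc[130:330,230:430],(480,480))]))
```

```text
27.35 [0.55716179 0.0069181  0.14069962] 84.45449450855342 53.54797407923736 [-3.1 -3.9 -1.2]
[[320.68560925 380.8907586 ]] [[339.48770218 240.51278368]]
[320.01724138 317.48275862] [0.54449763 0.00777605 0.151     ] [0.55040069 0.00717174 0.139     ]
[319.5   267.525] [0.52796429 0.00921878 0.151     ] [0.53214687 0.00876459 0.139     ]
```

View pics/w10.png

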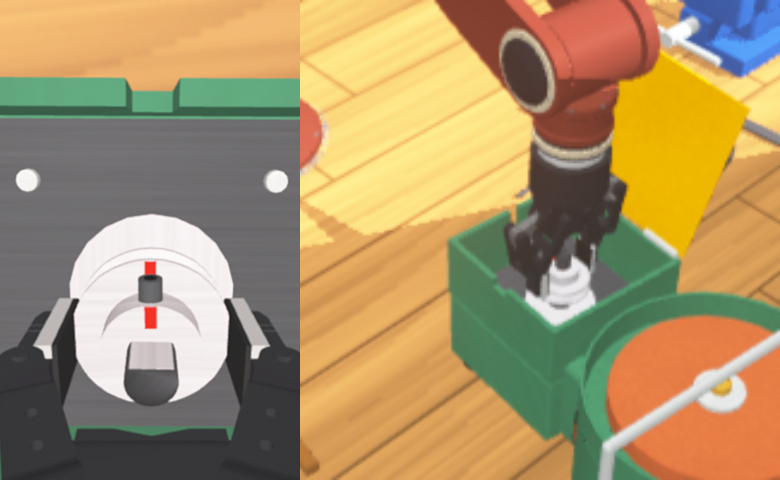

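The last view shows the flat facing the slot (top), the screw at (150,288) in line with the slot at (152,95), and the cover still wide open. The lift reads 14.8 mm. I'll apply a small trim and settle.

drive_tool --pt "-0.0003 0 0 0.1" --pt "-0.0003 0 0 0.1" --pt "-0.0003 0 0 0.1" --pt "-0.0003 0 0 0.1" --pt "-0.0003 0 0 0.1" --pt "-0.0003 0 0 0.1"

```text
time: 28.05
tool_pos: [0.5572, 0.0069, 0.1409]
tool_rot: [0.706, 0.039, 0.706, -0.039]
contact_force: [-3.7, -4.1, -2.0]
gripper_width: 0.633
```

Run:
```python
from h import *
s,t,T=tool();print(s["time"],t,np.degrees(np.arctan2(T[1,1],T[0,1])),s["gripper_width"]*85.4,s["contact_force"].round(1),s["joint_vel"].round(3))
im=viewer.grab_frame("wrist")
hsv=cv2.cvtColor(im,cv2.COLOR_BGR2HSV);red=cv2.inRange(hsv,(0,150,100),(10,255,255))
for b in blobs(red,5): print(b[:,0].mean(0))
tp=viewer.grab_frame("top");C=cal("top");t0=cv2.imread("pics/top0.png")
a=cv2.cvtColor(cv2.absdiff(tp,t0),cv2.COLOR_BGR2GRAY); 
for n,(u,v) in dict(pliers=(411,175),hammer=(172,295),file=(127,285),key=(230,290),oil=(146,194),weight=(491,225),die=(503,280),blk=(411,351),small=(396,272),purple=(461,173),blade=(442,255)).items(): print(n,int((a[v-22:v+22,u-18:u+18]>40).sum()),end=' ')
```

```text
28.05 [0.55717906 0.00694619 0.14090602] 83.6471049999137 54.05170110204756 [-3.7 -4.1 -2. ] [ 0.001 -0.    -0.001  0.001 -0.001 -0.001]
[320.         317.48275862]
[319.5   267.525]
pliers 0 hammer 0 file 0 key 149 oil 0 weight 0 die 0 blk 0 small 0 purple 0 blade 21
```

Run:
```python
from h import *
tp=viewer.grab_frame("top");t0=cv2.imread("pics/top0.png")
for im in(t0,tp):
    g=cv2.cvtColor(im,cv2.COLOR_BGR2GRAY)[262:312,215:248]; ys,xs=np.where(g<70); print(len(xs),xs.min()+215,xs.max()+215,ys.min()+262,ys.max()+262)
a=cv2.cvtColor(cv2.absdiff(tp,t0),cv2.COLOR_BGR2GRAY)[262:312,212:260]>40; ys,xs=np.where(a);print(xs.min()+212,xs.max()+212,ys.min()+262,ys.max()+262, tp[275,240],t0[275,240])
```

```text
13 227 228 276 290
3 227 228 280 281
237 259 262 311 [ 62 122 180] [ 61 111 168]
```

```bash
python3 -c "
from plant import manip,status
print(manip.job_done(),status.state()['time'])"
```

```text
the job is handed in; nothing more can be done
the job is handed in; nothing more can be done
```

The job is done and handed in at about 28 s, with the arm still holding the pulley at its belt line.

- **Cover:** I levered it up with the larger wooden-handled blade in the notch and swung it to about 1.9 rad, close to its stop. It was still open in the last picture.
- **Blade:** I laid it back on its old spot and let go only after feeling the bench (5 N). It had not slipped in the grip.
- **Shaft:** The jaws read 12.5 mm, corrected for an offset seen on the handle, so the flat was felt. I turned it 80.7° to face the key slot, and the last picture confirms it.
- **Pulley:** Gripped by the rim, I turned it 70° so the set screw stands over the flat. It lines up with the slot to about 1°, with a final trim of 0.8°.
- **Lift:** I raised the pulley 15.0 mm by the tool height, and the stripe stayed fixed in the wrist picture.

**Last checks:** the top view shows no change at any bystander except near the hex key. There the changed pixels lie beside the key's long leg, on the arm's side, so I put them down to the arm or its shadow. Its dark pixels stayed in the same columns, though fewer showed than before, and I did not check the key any closer.

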